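# Close a bolted vessel lid crisscross

### The job

Close the lid of the steel pressure vessel by turning its four T-bar screws clockwise in crisscross order, in two passes. First bring one screw, then the one diagonally opposite, then the other two, just snug on the gasket; then go round again the same crisscross way and make all four firmly tight, without over-tightening any. Where the gasket begins to grip differs from screw to screw and cannot be seen, so feel for it in the turning torque; leave the things standing around where they are.

Things in the scene. Friction and masses are not known exactly. Their poses are not given: they have to be found in the camera images.
- vessel: Round stainless steel pressure vessel, 172 mm across the lid, held immovably to the bench by three claws; z up, origin: centre of its underside. Four screws stand on a circle of 65 mm radius (92 mm neighbour to neighbour), screw_1, 2, 3, 4 at 45, 135, 225, 315 degrees counter-clockwise from the vessel's x axis. Opposite pairs: 1 and 3, 2 and 4.
- lid_centre (a point): Centre of the lid's flat top, 100 mm above the bench. A blanked hose port stands on it, 48 mm wide at the foot and 22 mm high. Torque about any screw's axis while it turns: even running drag of 0.2 N m before the gasket; snug 0.22 to 0.32 in all (aim at 0.27); firmly tight 0.32 to 0.50 (aim at 0.39); over 0.50 is over-tightened.
- screw_1: T-bar thumb screw in the lid. Origin: on its vertical axis, at the level of the lid's top. The grip is a flat bar 36 mm long (along the screw's own x) and 12 mm thick (along its y), from 19 to 38 mm above the lid (middle 28.5 mm), on a 12 mm stem. All four screws are alike. The bar may point anywhere. Clockwise from above tightens; height does not change with turning. Opposite screw_3.
- screw_2: As screw_1; opposite screw_4. Every screw first turns 0.3 to 0.8 rad against the even drag (different for each, hidden), then bears on the gasket: from there the torque rises above the drag by 0.35 N m per rad, so snug is reached about 0.06 to 0.34 rad after the first rise and tight about 0.34 to 0.85 rad after it.
- screw_3: As screw_1; opposite screw_1. A screw stays where it is left; when released it holds at most 0.2 N m of gasket torque, any more springs back. The drag is dry friction: while the turning pauses, it can take up to 0.2 N m either way, so a reading made at rest may be off by an even amount; compare it with readings made in the same way before the gasket was met. Only the rise above those is the gasket's torque.
- screw_4: As screw_1; opposite screw_2. The gasket's load on a screw in N is 100 times the torque above the drag in N m: snug 2 to 12 N, tight 12 to 30 N.
- tweezers: Steel tweezers lying flat in front of the vessel, 131 mm long. Bystander.
- marker_pen: Marker pen lying flat, 132 mm long, 12 mm thick. Bystander.
- flask_a: Small conical glass flask, 52 mm wide, 85 mm high, origin under its base. Bystander.
- flask_b: Second small conical flask, 52 mm wide, 85 mm high, origin under its base. Bystander.
- pipette_bulb: Rubber pipette bulb standing on the bench, 51 mm wide, 76 mm high. Bystander.

How it is judged:
By the outcome, as a careful person would: the job done as asked, in the order asked, and still so for the second after the job is handed in, with the robot touching nothing.
It also fails if it takes over 72 s, if anything falls off the work surface, if the arm or the gripper's body presses on something with over 40 N, if the wrist force passes 120 N, or if a joint passes its speed limit or range.

### The arm

A 6-joint arm with a two-finger parallel gripper is mounted at the origin on a cart in front of the work surface, level with it; the furniture and walls round the work are solid. World frame = base frame: x ahead of the robot, y to its left, z up, the work surface at z = 0. Lengths are in m, angles in degrees, forces in N, time in s.
With the tool pointing down it reaches from about 0.375 to 0.9 m from the base axis. Payload 3.1 kg.
Tool frame: the origin (TCP) lies on the centre line of the jaws, within the pads' length; the fingertips stand finger_overhang ahead of it and the grasp point (between the pads) lies 5 mm behind it (finger_overhang is the distance from the TCP to the fingertips, in m); z points along the fingers, y is the line along which they close (so a half turn about z gives the same grasp; the last joint's range is limited). The gripper opens to 87 mm and grips with 3 to 60 N. Pads are 19 mm wide; open, the fingers measure 117 mm over their backs; the gripper's body (75 mm by 190 mm) begins 51 mm behind the grasp point.
Start: joints at [52.913, 30.224, 82.088, -0, 67.689, -10.227], TCP at [0.282, 0.558, 0.237] pointing down, gripper open.
Joint ranges: [-176.69, 176.69], [-43.24, 126.21], [12.49, 139.97], [-82, 262], [0, 151.66], [-163.58, 163.58]. Speed limits (degrees/s): [159.86, 159.86, 180, 180, 180, 180].

### API

Orientations are given as a 3x3 rotation matrix whose columns are the frame's x, y, z axes.
In Python, from rig import read_state, capture, calibration, hand_in, finger_overhang gives the robot as it stands.
- The arm moves only by the tool send_rows, never from a script. Its argument "plan" is a list of rows, each a list of 5 numbers: the closure in counts, from 0 (fully open) to 255 (shut), then the shift along the tool's x, y, z in m, then the turn about the tool's z in rad. A call has 1 to 20 rows; each row shifts and turns the commanded pose from where the row before left it, along the tool's axes as they then stand; what a row does not reach is not made up. A row lasts 1/12 s, in which the tool goes at most 41.7 mm and 7.16 degrees, less where a joint would pass 70% of its speed; a pose out of reach is approached as far as the arm can. A call is refused whole if a number of a shift passes 0.0417 or a number of a turn 0.125, either way. A call with a gripper value outside its range is refused whole. The fingers move at their own pace and stop on an object; the grip force is fixed at half the most. Time passes only in rows, so rows that do not move let the fingers close. It gives the time, the measured TCP pose, the force, the opening and the grip force at its end, in the units of the state.
- read_state(): the state, without advancing time (a new reading comes with each control period).
- capture(name): name is "scene" or "top" or "wrist"; returns (picture, depth): 384x512x3 uint8, blue, green, red; 384x512 float32, m along the optical axis (not along the pixel's ray), 0 where there is no reading.
- calibration(name): a dict with "fx", "fy", "cx", "cy" (pixels), "dist_coeffs" ([k1, k2, p1, p2, k3] as OpenCV has them; the pictures are not rectified), "xyz" and "rotation" of the camera in the world. Camera axes: x right, y down, z forward; pixel columns grow to the right and rows downward; lengths in m; the calibration is good to about 2 mm. A picture is of the moment at which its call begins: read the wrist's pose just before it. calibration takes no time and is no camera call; for the wrist camera it gives the pose at the moment of the call.
- hand_in(): hands the job in; it is judged then, once.
The state is a dict: "time_s": time; "joint_positions": joint angles; "qvel": joint speeds; "tau": joint torques, N m; "position": TCP position; "tcp_rot": TCP orientation; "force": force on the tool from outside, world axes, zero at the start; "moment": the same for the moment, N m; "opening": opening from 0.0 (shut) to 1.0 (fully open); "grasp_force": force on a finger pad.
Only numpy, scipy, OpenCV 4.12 (cv2) and the standard library are available. Lean on these libraries where they do the work, as an engineer would, in place of code of your own. Each camera call takes 0.05 s, during which the arm holds its last target. There are 200 camera calls.

## Working session

There is one attempt and no reset: what is moved stays moved. The work goes in short steps, Python scripts to look and compute and a tool call to move; the robot and the scene stay as the last step left them, time stands still between calls to the robot, and variables do not carry over. Pictures are saved under pics/ and viewed, at most 10 in all, crops included, and the job is handed in when it is done.

Besides the shell and the picture viewer there is one more tool, called after ">>>" as a command line: name --pt "numbers of a row" for each row, then --argument value for the rest. send_rows: Moves the arm, as the interface text tells. Its arguments: {"type":"object","properties":{"plan":{"type":"array","items":{"type":"array","items":{"type":"number"}}}},"required":["plan"]}

```bash
mkdir -p pics; ls; python3 - <<'E'
from rig import *
import cv2,numpy as np
s=read_state(); print(s, finger_overhang if not callable(finger_overhang) else finger_overhang())
for n in("top","scene"):
    p,d=capture(n); cv2.imwrite(f"pics/{n}0.png",p); np.save(f"pics/{n}0.npy",d); print(n,calibration(n))
E
```

```text
pics
{'time_s': 0.0, 'joint_positions': array([ 5.29139245e+01,  3.02773231e+01,  8.21557608e+01,  4.09060981e-04,
        6.76894925e+01, -1.02258842e+01]), 'qvel': array([ 0.00737447, -0.04194538,  0.00596366, -0.00132715, -0.05649063,
        0.0342846 ]), 'tau': array([-1.16114581e-03, -4.40035701e+01, -1.76591563e+01,  6.32981001e-02,
        5.83071692e-02, -1.47507076e-04]), 'position': array([0.28191521, 0.55702557, 0.2355927 ]), 'tcp_rot': array([[-8.92110185e-01,  4.51816047e-01, -1.29533369e-03],
       [ 4.51817739e-01,  8.92108643e-01, -1.70265029e-03],
       [ 3.86293656e-04, -2.10420641e-03, -9.99997712e-01]]), 'force': array([-0.05540916, -0.48478611,  0.10994026]), 'moment': array([ 0.04000032, -0.04538688,  0.02406136]), 'grasp_force': 0.0, 'opening': 1.005528782091911} 0.014
top {'fx': 487.905349862056, 'fy': 487.905349862056, 'cx': 260.4753021916906, 'cy': 186.29842176146178, 'dist_coeffs': array([-0.11551206,  0.        ,  0.        ,  0.        ,  0.        ]), 'xyz': array([0.40238396, 0.06956796, 1.11927085]), 'rotation': array([[ 2.75935634e-04, -9.90509964e-01,  1.37440658e-01],
       [-9.99610542e-01, -4.10848862e-03, -2.76022453e-02],
       [ 2.79049724e-02, -1.37379514e-01, -9.90125336e-01]])}
scene {'fx': 364.84031774029523, 'fy': 364.84031774029523, 'cx': 258.02507360795556, 'cy': 187.56404288633394, 'dist_coeffs': array([-0.10940111,  0.        ,  0.        ,  0.        ,  0.        ]), 'xyz': array([-0.16299267,  0.41025763,  0.53476644]), 'rotation': array([[-0.48177136, -0.4340462 ,  0.76124914],
       [-0.87612164,  0.25595897, -0.40852892],
       [-0.01752812, -0.86376438, -0.50359097]])}
```

View pics/top0.png

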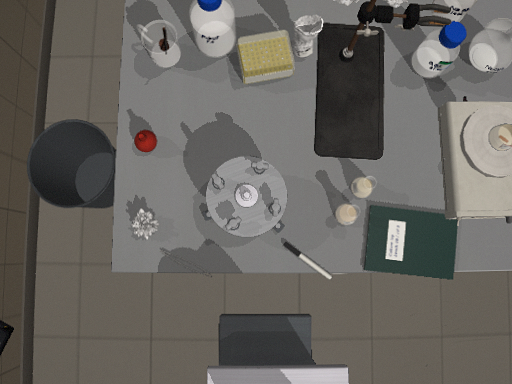

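View pics/scene0.png

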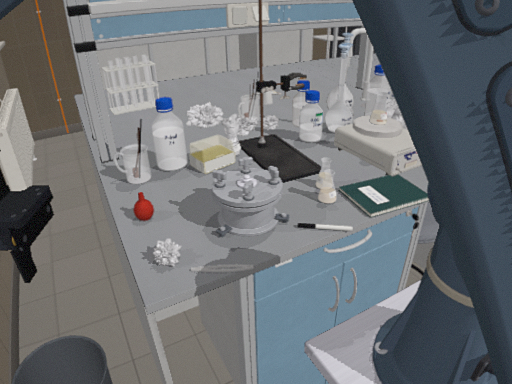

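The top view shows the vessel centred near (246,195), with screws near (218,183), (259,167), (275,207) and (234,224). The pen is at (307,258), the flasks at (347,214) and (364,187), the bulb at (145,141) and the tweezers at (187,260).

```bash
cat > h.py <<'E'
from rig import *
import cv2,numpy as np
def cloud(d,c):
    v,u=np.mgrid[:d.shape[0],:d.shape[1]]
    K=np.array([[c['fx'],0,c['cx']],[0,c['fy'],c['cy']],[0,0,1]])
    n=cv2.undistortPoints(np.stack([u,v],-1).reshape(-1,1,2).astype(float),K,c['dist_coeffs']).reshape(*d.shape,2)
    P=np.dstack([n[...,0]*d,n[...,1]*d,d])@c['rotation'].T+c['xyz']; P[d<=0]=np.nan
    return P
def bars(P,ctr,zlo,zhi):
    """screw bars as blobs near 65 mm radius"""
    r=np.hypot(P[...,0]-ctr[0],P[...,1]-ctr[1])
    m=((P[...,2]>zlo)&(P[...,2]<zhi)&(r>.042)&(r<.09)).astype(np.uint8)
    n,l,st,_=cv2.connectedComponentsWithStats(m)
    for i in range(1,n):
        if st[i,4]<25: continue
        q=P[l==i]; (c,wh,a)=cv2.minAreaRect((q[:,:2]*1000).astype(np.float32))
        w,h=wh; a=a if w>h else a+90
        cc=np.array(c)/1000
        print("blob n",st[i,4],"c",cc.round(4),"size",round(max(w,h),1),round(min(w,h),1),"bar deg",round((a+90)%180-90,1),
          "r",round(np.hypot(*(cc-ctr)),4),"az",round(np.degrees(np.arctan2(*(cc-ctr)[::-1])),1),"z",np.median(q[:,2]).round(4))
E
python3 - <<'E'
from h import *
c=calibration("top"); d=np.load("pics/top0.npy"); P=cloud(d,c)
print(P[195,246],P[183,218],P[240,150])
z=P[...,2]; m=(z>.09)&(z<.11); m[:, :200]=0; m[:,295:]=0; m[:150]=0; m[245:]=0
q=P[m]; (cc,r)=cv2.minEnclosingCircle((q[:,:2]*1000).astype(np.float32)); print(m.sum(),cc,r,np.median(q[:,2]))
bars(P,np.array(cc)/1000,.118,.15)
p=cv2.imread("pics/top0.png")[145:250,190:300]; cv2.imwrite("pics/topc.png",cv2.resize(p,None,fx=5.5,fy=5.5,interpolation=cv2.INTER_CUBIC))
E
```

```text
[0.52243442 0.07155798 0.12349683] [0.5448044  0.12839145 0.13932897] [0.43277964 0.29027718 0.00265372]
4578 (523.8087768554688, 71.45854187011719) 85.95921325683594 0.10086944779080886
blob n 127 c [0.5828 0.0441] size 35.0 16.0 bar deg -88.1 r 0.065 az -24.9 z 0.1379
blob n 114 c [0.5504 0.1307] size 35.8 15.4 bar deg 26.8 r 0.065 az 65.8 z 0.1384
blob n 116 c [0.4968 0.0123] size 35.1 15.9 bar deg -15.4 r 0.065 az -114.5 z 0.138
blob n 117 c [0.4645 0.0979] size 34.1 15.7 bar deg -45.0 r 0.065 az 156.0 z 0.1383
```

View pics/topc.png

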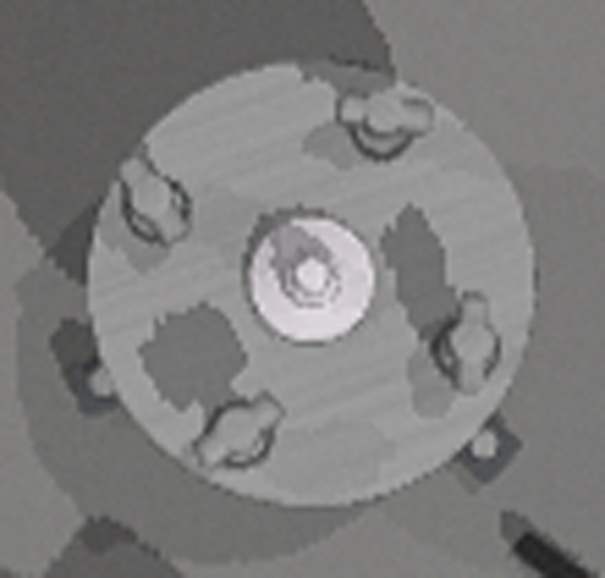

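>>> send_rows --pt "155 -0.024 -0.02 -0.005 0" --pt "155 -0.024 -0.02 -0.005 0" --pt "155 -0.024 -0.02 -0.005 0" --pt "155 -0.024 -0.02 -0.005 0" --pt "155 -0.024 -0.02 -0.005 0" --pt "155 -0.024 -0.02 -0.005 0" --pt "155 -0.024 -0.02 -0.005 0" --pt "155 -0.024 -0.02 -0.005 0" --pt "155 -0.024 -0.02 -0.005 0" --pt "155 -0.024 -0.02 -0.005 0" --pt "155 -0.024 -0.02 -0.005 0" --pt "155 -0.024 -0.02 -0.005 0" --pt "155 -0.024 -0.02 -0.005 0" --pt "155 -0.024 -0.02 -0.005 0" --pt "155 -0.024 -0.02 -0.005 0" --pt "155 -0.024 -0.02 -0.005 0" --pt "155 -0.024 -0.02 -0.005 0" --pt "155 0 0 0 0"

```text
time_s: 1.6
position: [0.4959, 0.0652, 0.3223]
tcp_rot: [[-0.89, 0.456, 0.004], [0.456, 0.89, -0.003], [-0.005, -0.001, -1.0]]
force: [0.1, 0.6, 0.5]
opening: 0.39
grasp_force: 0.0
```

```bash
cat >> h.py <<'E'
def fit(P,ctr):
    for zlo in (.134,):
        r=np.hypot(P[...,0]-ctr[0],P[...,1]-ctr[1])
        m=((P[...,2]>zlo)&(P[...,2]<.145)&(r>.040)&(r<.092)).astype(np.uint8)
        n,l,st,_=cv2.connectedComponentsWithStats(m)
        for i in range(1,n):
            if st[i,4]<40: continue
            q=P[l==i][:,:2]; mu=q.mean(0); w,V=np.linalg.eigh(np.cov(q.T)); a=np.degrees(np.arctan2(V[1,1],V[0,1]))
            t=(q-mu)@V
            print(st[i,4],"c",mu.round(4),"mid",(mu+V@((t.max(0)+t.min(0))/2)).round(4),"ext",np.ptp(t,axis=0).round(4),"bar",round((a+90)%180-90,1))
def st():
    s=read_state(); R=s['tcp_rot']
    print("t",round(s['time_s'],2),"p",s['position'].round(4),"yaw",round(np.degrees(np.arctan2(R[1,0],R[0,0])),2),"tilt",R[:2,2].round(4),
     "F",s['force'].round(2),"M",s['moment'].round(3),"tau",s['tau'].round(3),"q",s['joint_positions'].round(1),"op",round(s['opening'],3),"g",round(s['grasp_force'],1),"qv6",s['qvel'][5].round(2))
    return s
E
python3 - <<'E'
from h import *
s=st(); c=calibration("wrist"); p,d=capture("wrist"); cv2.imwrite("pics/w1.png",p); P=cloud(d,c); np.save("pics/w1.npy",P)
print(c['xyz'],c['rotation'])
print(np.nanmin(d),(d>0).mean()); fit(P,[.5238,.0715])
fit(cloud(np.load("pics/top0.npy"),calibration("top")),[.5238,.0715])
E
```

```text
t 1.6 p [0.4959 0.0652 0.3223] yaw 152.86 tilt [ 0.0041 -0.0031] F [0.09 0.55 0.45] M [ 0.016 -0.023 -0.009] tau [ -0.923 -31.567 -18.205  -0.204   0.227  -0.294] q [ -5.2  14.7  93.3  -0.2  71.8 -68.1] op 0.39 g 0.0 qv6 3.87
[0.42617891 0.10053265 0.47030334] [[ 0.45650039  0.85218476  0.25571182]
 [ 0.88972259 -0.43689925 -0.13233579]
 [-0.00105424  0.28792392 -0.95765271]]
0.0 0.9960479736328125
477 c [0.466  0.0979] mid [0.4661 0.0976] ext [0.0163 0.0361] bar -54.2
413 c [0.5515 0.1302] mid [0.5524 0.1302] ext [0.017  0.0359] bar 35.5
410 c [0.4987 0.0132] mid [0.4994 0.0128] ext [0.0159 0.0354] bar -2.6
324 c [0.5835 0.0428] mid [0.5843 0.0425] ext [0.0161 0.0323] bar 83.5
106 c [0.5827 0.0448] mid [0.5828 0.0444] ext [0.0162 0.035 ] bar 83.0
105 c [0.55   0.1306] mid [0.5501 0.1306] ext [0.0158 0.0342] bar 33.6
106 c [0.497  0.0121] mid [0.4974 0.0118] ext [0.0144 0.0351] bar -4.4
110 c [0.4644 0.0979] mid [0.4648 0.0977] ext [0.0162 0.0341] bar -54.2
```

>>> send_rows --pt "155 0.0091 0.0032 0.028 0" --pt "155 0.0091 0.0032 0.028 0" --pt "155 0.0091 0.0032 0.028 0" --pt "155 0.0091 0.0032 0.028 0" --pt "155 0 0 0 0.118" --pt "155 0 0 0 0.118" --pt "155 0 0 0 0.118" --pt "155 0 0 0 0.118" --pt "155 0 0 0 0" --pt "155 0 0 0 0" --pt "155 0 0 0 0"

```text
time_s: 2.57
position: [0.4655, 0.0983, 0.2094]
tcp_rot: [[-0.592, 0.806, -0.001], [0.806, 0.592, 0.0], [0.001, -0.0, -1.0]]
force: [0.4, -0.4, 0.3]
opening: 0.39
grasp_force: 0.0
```

```bash
cat >> h.py <<'E'
SC=dict(A=(.583,.0435,83.3),B=(.551,.1304,214.5),C=(.498,.0125,176.5),D=(.4655,.0978,125.8))
def to(p,yaw,tgt,z,tyaw):
    a=np.radians(yaw); dx,dy=tgt[0]-p[0],tgt[1]-p[1]
    print("tool shift x %.4f y %.4f z %.4f turn %.3f"%(dx*np.cos(a)+dy*np.sin(a),dx*np.sin(a)-dy*np.cos(a),p[2]-z,np.radians(yaw-tyaw)))
E
python3 - <<'E'
from h import *
s=st(); R=s['tcp_rot']; to(s['position'],np.degrees(np.arctan2(R[1,0],R[0,0])),SC['D'],.1235,125.8)
c=calibration("wrist"); p,d=capture("wrist"); cv2.imwrite("pics/w2.png",p); P=cloud(d,c)
fit(P,[.5245,.0713])
E
```

```text
t 2.57 p [0.4655 0.0983 0.2094] yaw 126.28 tilt [-0.0007  0.0002] F [ 0.39 -0.43  0.34] M [-0.098 -0.045 -0.013] tau [ 5.1000e-02 -3.2672e+01 -1.3838e+01  3.4000e-02  8.3000e-02 -3.0000e-03] q [ -1.6  21.1 104.7   0.   54.2 -37.9] op 0.39 g 0.0 qv6 0.48
tool shift x -0.0005 y -0.0003 z 0.0859 turn 0.008
890 c [0.4656 0.0991] mid [0.4661 0.0982] ext [0.0166 0.0353] bar -54.6
365 c [0.5482 0.1334] mid [0.549 0.134] ext [0.0079 0.0348] bar 36.0
559 c [0.5012 0.0138] mid [0.5017 0.0127] ext [0.017  0.0315] bar -4.9
```

View pics/w2.png

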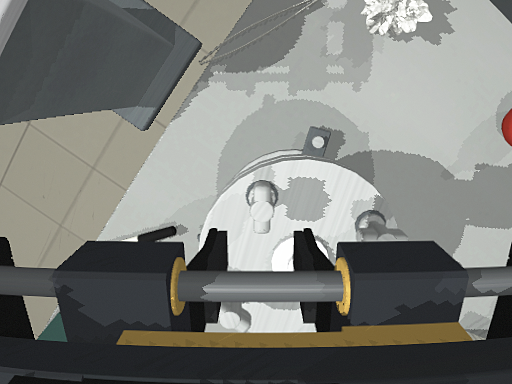

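Wrist view: screw D at (262,205), centred between the fingers (about x 215 to 305) and aligned with them. Next: descend, grip and turn through the free part.

>>> send_rows --pt "155 0 0 0.0215 0" --pt "155 0 0 0.0215 0" --pt "155 0 0 0.0215 0" --pt "155 0 0 0.0215 0" --pt "155 0 0 0 0" --pt "255 0 0 0 0" --pt "255 0 0 0 0" --pt "255 0 0 0 0" --pt "255 0 0 0 0" --pt "255 0 0 0 0" --pt "255 0 0 0 0" --pt "255 0 0 0 0.04" --pt "255 0 0 0 0.04" --pt "255 0 0 0 0.04" --pt "255 0 0 0 0.04" --pt "255 0 0 0 0.04" --pt "255 0 0 0 0.04"

```text
time_s: 4.03
position: [0.467, 0.0979, 0.1247]
tcp_rot: [[-0.38, 0.925, 0.003], [0.925, 0.38, -0.0], [-0.001, 0.003, -1.0]]
force: [-1.1, 1.5, 6.0]
opening: 0.135
grasp_force: 30.0
```

```bash
cat >> h.py <<'E'
def tq(n):
    s=st(); r=s['position'][:2]-np.array(SC[n][:2]); F=s['force']; print("T tcp %.3f  T axis %.3f  tau6 %.3f"%(s['moment'][2],s['moment'][2]+r[0]*F[1]-r[1]*F[0],s['tau'][5]))
E
python3 -c "
from h import *
tq('D')"
```

```text
t 4.03 p [0.467  0.0979 0.1247] yaw 112.31 tilt [ 0.0028 -0.0002] F [-1.12  1.49  6.02] M [0.141 0.07  0.212] tau [ -0.759 -32.537  -8.514  -0.036   0.034  -0.118] q [ -1.6  29.6 109.1  -0.   41.2 -23.9] op 0.135 g 30.0 qv6 27.36
T tcp 0.212  T axis 0.215  tau6 -0.118
```

>>> send_rows --pt "255 0 0 0 0.04" --pt "255 0 0 0 0.04" --pt "255 0 0 0 0.04"

```text
time_s: 4.28
position: [0.4669, 0.0979, 0.1247]
tcp_rot: [[-0.266, 0.964, 0.003], [0.964, 0.266, -0.0], [-0.001, 0.002, -1.0]]
force: [-0.2, 1.0, 6.9]
opening: 0.134
grasp_force: 30.0
```

```bash
python3 -c "
from h import *
tq('D')"
```

```text
t 4.28 p [0.4669 0.0979 0.1247] yaw 105.44 tilt [ 0.0026 -0.0002] F [-0.18  1.04  6.85] M [0.111 0.086 0.238] tau [-7.2400e-01 -3.2491e+01 -8.5770e+00 -2.0000e-03 -1.1000e-02 -1.1100e-01] q [ -1.6  29.6 109.1  -0.   41.2 -17. ] op 0.134 g 30.0 qv6 27.31
T tcp 0.238  T axis 0.239  tau6 -0.111
```

>>> send_rows --pt "255 0 0 0 0.04" --pt "255 0 0 0 0.04" --pt "255 0 0 0 0.04"

```text
time_s: 4.53
position: [0.4668, 0.0978, 0.1247]
tcp_rot: [[-0.149, 0.989, 0.002], [0.989, 0.149, -0.0], [-0.001, 0.002, -1.0]]
force: [0.1, 1.1, 7.3]
opening: 0.138
grasp_force: 30.0
```

```bash
python3 -c "
from h import *
tq('D')"
```

```text
t 4.53 p [0.4668 0.0978 0.1247] yaw 98.57 tilt [ 0.0025 -0.0003] F [0.09 1.06 7.32] M [0.086 0.137 0.209] tau [-7.3900e-01 -3.2445e+01 -8.6440e+00  3.0000e-02 -6.2000e-02 -8.5000e-02] q [ -1.6  29.6 109.1  -0.   41.2 -10.2] op 0.138 g 30.0 qv6 27.27
T tcp 0.209  T axis 0.211  tau6 -0.085
```

>>> send_rows --pt "255 0 0 0 0.04" --pt "255 0 0 0 0.04" --pt "255 0 0 0 0.04"

```text
time_s: 4.78
position: [0.4667, 0.0978, 0.1247]
tcp_rot: [[-0.03, 1.0, 0.002], [1.0, 0.03, -0.0], [-0.0, 0.002, -1.0]]
force: [0.3, -0.1, 6.4]
opening: 0.133
grasp_force: 30.0
```

```bash
python3 -c "
from h import *
tq('D')"
```

```text
t 4.78 p [0.4667 0.0978 0.1247] yaw 91.7 tilt [ 0.0022 -0.0003] F [ 0.33 -0.13  6.4 ] M [0.076 0.178 0.235] tau [ -0.781 -32.4    -8.709   0.059  -0.115  -0.051] q [ -1.6  29.6 109.1  -0.   41.2  -3.3] op 0.133 g 30.0 qv6 27.24
T tcp 0.235  T axis 0.235  tau6 -0.051
```

>>> send_rows --pt "255 0 0 0 0.04" --pt "255 0 0 0 0.04" --pt "255 0 0 0 0.04"

```text
time_s: 5.03
position: [0.4667, 0.0978, 0.1247]
tcp_rot: [[0.09, 0.996, 0.002], [0.996, -0.09, -0.0], [-0.0, 0.002, -1.0]]
force: [-1.4, 1.3, 6.9]
opening: 0.137
grasp_force: 30.0
```

```bash
python3 -c "
from h import *
tq('D')"
```

```text
t 5.03 p [0.4667 0.0978 0.1247] yaw 84.84 tilt [ 0.0021 -0.0004] F [-1.37  1.31  6.93] M [0.088 0.217 0.254] tau [-8.4600e-01 -3.2356e+01 -8.7750e+00  7.7000e-02 -1.6700e-01 -1.5000e-02] q [ -1.6  29.6 109.1  -0.   41.2   3.6] op 0.137 g 30.0 qv6 27.21
T tcp 0.254  T axis 0.256  tau6 -0.015
```

>>> send_rows --pt "255 0 0 0 0.04"

```text
time_s: 5.12
position: [0.4666, 0.0978, 0.1247]
tcp_rot: [[0.13, 0.992, 0.002], [0.992, -0.13, -0.0], [-0.0, 0.002, -1.0]]
force: [-0.8, 0.6, 6.4]
opening: 0.134
grasp_force: 30.0
```

```bash
python3 -c "
from h import *
tq('D')
for i in range(8):
    capture('top'); s=read_state(); print(s['moment'][2].round(3),s['tau'][5].round(3),s['qvel'][5].round(2),s['force'].round(1))
st()"
```

```text
t 5.12 p [0.4666 0.0978 0.1247] yaw 82.55 tilt [ 0.0019 -0.0004] F [-0.79  0.61  6.36] M [0.106 0.174 0.309] tau [-8.7200e-01 -3.2341e+01 -8.7970e+00  8.1000e-02 -1.8400e-01 -3.0000e-03] q [ -1.6  29.6 109.1  -0.   41.2   5.9] op 0.134 g 30.0 qv6 27.26
T tcp 0.309  T axis 0.309  tau6 -0.003
0.113 0.222 -4.28 [-1.1  0.8  7.6]
0.071 0.187 -1.21 [-0.9 -0.6  6.5]
0.002 0.07 -0.25 [-0.7  0.8  6.4]
0.075 0.05 -0.08 [-0.5  1.1  6.4]
0.075 0.048 -0.02 [-0.3  2.1  6.5]
0.037 0.048 0.05 [0.2 1.1 7.1]
0.027 0.048 -0.06 [ 0.1 -0.   6.6]
0.02 0.048 -0.06 [-0.1  0.5  6.3]
t 5.52 p [0.4666 0.0978 0.1247] yaw 82.58 tilt [ 0.0019 -0.0001] F [-0.07  0.5   6.35] M [0.024 0.196 0.02 ] tau [ -0.484 -32.344  -8.799  -0.063  -0.182   0.048] q [ -1.6  29.6 109.1  -0.   41.2   5.8] op 0.13 g 30.0 qv6 -0.06
```

>>> send_rows --pt "155 0 0 0 0" --pt "155 0 0 0 0" --pt "155 0 0 0 0" --pt "155 0 0 -0.03 0" --pt "155 0 0 -0.03 0" --pt "155 -0.0097 0.0309 0 0" --pt "155 -0.0097 0.0309 0 0" --pt "155 -0.0097 0.0309 0 0" --pt "155 -0.0097 0.0309 0 -0.013" --pt "155 0 0 0 0" --pt "155 0 0 0 0" --pt "155 0 0 0 0"

```text
time_s: 6.52
position: [0.5822, 0.0434, 0.1827]
tcp_rot: [[0.117, 0.993, -0.003], [0.993, -0.117, 0.0], [0.0, -0.003, -1.0]]
force: [-0.1, 0.1, 0.1]
opening: 0.393
grasp_force: 0.0
```

```bash
python3 -c "
from h import *
s=st(); c=calibration('wrist'); p,d=capture('wrist'); P=cloud(d,c); fit(P,[.5245,.0713])
p,d=capture('top');fit(cloud(d,calibration('top')),[.5245,.0713])
R=s['tcp_rot']; to(s['position'],np.degrees(np.arctan2(R[1,0],R[0,0])),(.584,.0433),.1235,83.3)"
```

```text
t 6.52 p [0.5822 0.0434 0.1827] yaw 83.28 tilt [-0.0031  0.0005] F [-0.06  0.06  0.13] M [-0.066  0.096 -0.022] tau [-5.5000e-01 -4.1766e+01 -1.5875e+01  4.3000e-02 -5.4000e-02  1.0000e-03] q [-6.7 30.9 91.1  0.  58.2  0. ] op 0.393 g 0.0 qv6 -0.02
1466 c [0.5536 0.1307] mid [0.5528 0.1307] ext [0.0169 0.0359] bar 33.6
1211 c [0.4686 0.0987] mid [0.4676 0.0982] ext [0.0177 0.035 ] bar 82.3
1123 c [0.5852 0.0463] mid [0.5852 0.0453] ext [0.0165 0.0352] bar 82.2
tool shift x 0.0001 y 0.0019 z 0.0592 turn -0.000
```

>>> send_rows --pt "155 0.0015 0.0018 0.02 0" --pt "155 0 0 0.02 0" --pt "155 0 0 0.0192 0" --pt "155 0 0 0 0" --pt "255 0 0 0 0" --pt "255 0 0 0 0" --pt "255 0 0 0 0" --pt "255 0 0 0 0" --pt "255 0 0 0 0" --pt "255 0 0 0 0.04" --pt "255 0 0 0 0.04" --pt "255 0 0 0 0.04" --pt "255 0 0 0 0.04"

```text
time_s: 7.7
position: [0.5852, 0.0447, 0.1256]
tcp_rot: [[0.274, 0.962, -0.0], [0.962, -0.274, -0.0], [-0.0, -0.0, -1.0]]
force: [-2.6, 0.3, 4.4]
opening: 0.133
grasp_force: 30.0
```

```bash
python3 -c "
from h import *
tq('A')"
```

```text
t 7.7 p [0.5852 0.0447 0.1256] yaw 74.08 tilt [-0.0001 -0.0002] F [-2.55  0.33  4.37] M [0.026 0.53  0.245] tau [ -0.614 -40.958 -13.323   0.144  -0.701  -0.102] q [-6.5 35.7 93.2 -0.  51.1  9.4] op 0.133 g 30.0 qv6 27.15
T tcp 0.245  T axis 0.249  tau6 -0.102
```

>>> send_rows --pt "255 0 0 0 0.04"

```text
time_s: 7.78
position: [0.5851, 0.0447, 0.1256]
tcp_rot: [[0.313, 0.95, -0.0], [0.95, -0.313, -0.0], [-0.0, -0.0, -1.0]]
force: [-2.3, 0.9, 5.2]
opening: 0.137
grasp_force: 30.0
```

```bash
cat >> h.py <<'E'
def q(n):
    s=read_state(); R=s['tcp_rot']; F=s['force']; r=s['position'][:2]-np.array(SC[n][:2])
    y=np.degrees(np.arctan2(R[1,0],R[0,0])); ang=np.radians((SC[n][2]-y+180)%360-180)
    T=s['moment'][2]+r[0]*F[1]-r[1]*F[0]
    print("t %.2f ang %.3f T %.3f tau6 %.3f yaw %.2f F %s qv6 %.1f"%(s['time_s'],ang,T,s['tau'][5],y,F.round(1),s['qvel'][5]))
    open("log_"+n,"a").write("%.4f %.4f %.4f\n"%(ang,T,s['tau'][5]))
E
python3 -c "
from h import *
q('A')"
```

```text
t 7.78 ang 0.201 T 0.232 tau6 -0.115 yaw 71.79 F [-2.3  0.9  5.2] qv6 27.3
```

>>> send_rows --pt "255 0 0 0 0.04"

```text
time_s: 7.87
position: [0.5851, 0.0447, 0.1256]
tcp_rot: [[0.35, 0.937, -0.0], [0.937, -0.35, -0.0], [-0.0, -0.0, -1.0]]
force: [-2.2, 0.4, 5.2]
opening: 0.135
grasp_force: 30.0
```

```bash
python3 -c "
from h import *
q('A')"
```

```text
t 7.87 ang 0.241 T 0.204 tau6 -0.114 yaw 69.50 F [-2.2  0.4  5.2] qv6 27.3
```

>>> send_rows --pt "255 0 0 0 0.04"

```text
time_s: 7.95
position: [0.5851, 0.0447, 0.1256]
tcp_rot: [[0.387, 0.922, -0.0], [0.922, -0.387, -0.0], [-0.0, -0.0, -1.0]]
force: [-1.5, 0.2, 5.7]
opening: 0.134
grasp_force: 30.0
```

```bash
python3 -c "
from h import *
q('A')"
```

```text
t 7.95 ang 0.281 T 0.193 tau6 -0.110 yaw 67.20 F [-1.5  0.2  5.7] qv6 27.2
```

>>> send_rows --pt "255 0 0 0 0.04"

```text
time_s: 8.03
position: [0.5851, 0.0447, 0.1256]
tcp_rot: [[0.424, 0.906, -0.0], [0.906, -0.424, -0.0], [-0.0, -0.0, -1.0]]
force: [-2.7, 0.3, 5.8]
opening: 0.137
grasp_force: 30.0
```

```bash
python3 -c "
from h import *
q('A')"
```

```text
t 8.03 ang 0.321 T 0.221 tau6 -0.109 yaw 64.91 F [-2.7  0.3  5.8] qv6 27.2
```

>>> send_rows --pt "255 0 0 0 0.04"

```text
time_s: 8.12
position: [0.585, 0.0447, 0.1256]
tcp_rot: [[0.46, 0.888, -0.0], [0.888, -0.46, -0.0], [-0.0, -0.0, -1.0]]
force: [-2.7, -0.5, 5.8]
opening: 0.135
grasp_force: 30.0
```

```bash
python3 -c "
from h import *
q('A')"
```

```text
t 8.12 ang 0.361 T 0.251 tau6 -0.109 yaw 62.62 F [-2.7 -0.5  5.8] qv6 27.2
```

>>> send_rows --pt "255 0 0 0 0.04"

```text
time_s: 8.2
position: [0.5851, 0.0447, 0.1256]
tcp_rot: [[0.495, 0.869, -0.0], [0.869, -0.495, -0.0], [-0.0, -0.0, -1.0]]
force: [-2.8, 0.9, 4.8]
opening: 0.135
grasp_force: 30.0
```

```bash
python3 -c "
from h import *
q('A')"
```

```text
t 8.20 ang 0.401 T 0.195 tau6 -0.109 yaw 60.33 F [-2.8  0.9  4.8] qv6 27.2
```

>>> send_rows --pt "255 0 0 0 0.04"

```text
time_s: 8.28
position: [0.585, 0.0447, 0.1256]
tcp_rot: [[0.529, 0.848, -0.0], [0.848, -0.529, -0.0], [-0.0, -0.0, -1.0]]
force: [-2.0, 0.9, 4.9]
opening: 0.136
grasp_force: 30.0
```

```bash
python3 -c "
from h import *
q('A')"
```

```text
t 8.28 ang 0.441 T 0.184 tau6 -0.109 yaw 58.04 F [-2.   0.9  4.9] qv6 27.2
```

>>> send_rows --pt "255 0 0 0 0.04"

```text
time_s: 8.37
position: [0.585, 0.0447, 0.1256]
tcp_rot: [[0.563, 0.827, -0.0], [0.827, -0.563, -0.0], [-0.0, -0.0, -1.0]]
force: [-2.6, 0.9, 5.2]
opening: 0.137
grasp_force: 30.0
```

```bash
python3 -c "
from h import *
q('A')"
```

```text
t 8.37 ang 0.481 T 0.237 tau6 -0.108 yaw 55.74 F [-2.6  0.9  5.2] qv6 27.2
```

>>> send_rows --pt "255 0 0 0 0.04"

```text
time_s: 8.45
position: [0.585, 0.0447, 0.1256]
tcp_rot: [[0.595, 0.803, -0.001], [0.803, -0.595, -0.0], [-0.0, -0.0, -1.0]]
force: [-3.5, 0.6, 4.3]
opening: 0.134
grasp_force: 30.0
```

```bash
python3 -c "
from h import *
q('A')"
```

```text
t 8.45 ang 0.521 T 0.176 tau6 -0.095 yaw 53.45 F [-3.5  0.6  4.3] qv6 27.2
```

>>> send_rows --pt "255 0 0 0 0.04"

```text
time_s: 8.53
position: [0.585, 0.0448, 0.1256]
tcp_rot: [[0.627, 0.779, -0.001], [0.779, -0.627, -0.0], [-0.0, -0.0, -1.0]]
force: [-2.3, 0.7, 5.2]
opening: 0.134
grasp_force: 30.0
```

```bash
python3 -c "
from h import *
q('A')"
```

```text
t 8.53 ang 0.561 T 0.188 tau6 -0.084 yaw 51.17 F [-2.3  0.7  5.2] qv6 27.3
```

tau6 shows the gasket onset cleanly: flat at −0.109, then rising from about 0.485 rad on screw A. Next I bring A to about 0.2 rad past onset, then release it and go to B.

>>> send_rows --pt "255 0 0 0 0.04" --pt "255 0 0 0 0.04"

```text
time_s: 8.7
position: [0.5849, 0.0448, 0.1256]
tcp_rot: [[0.687, 0.726, -0.001], [0.726, -0.687, -0.0], [-0.0, -0.0, -1.0]]
force: [-3.3, 1.0, 5.7]
opening: 0.132
grasp_force: 30.0
```

```bash
python3 -c "
from h import *
q('A')"
```

```text
t 8.70 ang 0.641 T 0.283 tau6 -0.063 yaw 46.58 F [-3.3  1.   5.7] qv6 27.2
```

>>> send_rows --pt "255 0 0 0 0.04"

```text
time_s: 8.78
position: [0.5849, 0.0448, 0.1256]
tcp_rot: [[0.716, 0.698, -0.001], [0.698, -0.716, -0.0], [-0.0, -0.0, -1.0]]
force: [-3.4, 1.2, 5.4]
opening: 0.129
grasp_force: 30.0
```

```bash
python3 -c "
from h import *
q('A')"
```

```text
t 8.78 ang 0.681 T 0.274 tau6 -0.051 yaw 44.30 F [-3.4  1.2  5.4] qv6 27.3
```

>>> send_rows --pt "255 0 0 0 0" --pt "255 0 0 0 0" --pt "155 0 0 0 0" --pt "155 0 0 0 0" --pt "155 0 0 0 0" --pt "155 0 0 -0.03 0" --pt "155 0 0 -0.03 0" --pt "155 0 0 0 0" --pt "155 0 0 0 0"

```text
time_s: 9.53
position: [0.5871, 0.0443, 0.1862]
tcp_rot: [[0.715, 0.699, 0.005], [0.699, -0.715, -0.001], [0.003, 0.004, -1.0]]
force: [-1.1, -0.2, -0.9]
opening: 0.39
grasp_force: 0.0
```

```bash
python3 -c "
from h import *
s=st(); c=calibration('wrist'); p,d=capture('wrist'); P=cloud(d,c); fit(P,[.5255,.0718])
R=s['tcp_rot']; to(s['position'],np.degrees(np.arctan2(R[1,0],R[0,0])),(.553,.131),.1235,214.0)"
```

```text
t 9.53 p [0.5871 0.0443 0.1862] yaw 44.34 tilt [ 0.005  -0.0007] F [-1.08 -0.24 -0.93] M [-0.048  0.134 -0.005] tau [ 5.0000e-02 -4.3395e+01 -1.6063e+01  8.0000e-02 -5.4000e-02  2.0000e-03] q [-6.5 30.9 90.5 -0.  58.4 39.1] op 0.39 g 0.0 qv6 0.08
1194 c [0.5544 0.1303] mid [0.5533 0.1305] ext [0.0168 0.0356] bar 34.4
1055 c [0.5865 0.046 ] mid [0.5855 0.0453] ext [0.0162 0.0353] bar 44.9
193 c [0.5116 0.0117] mid [0.5108 0.0118] ext [0.0092 0.0143] bar -26.0
tool shift x 0.0362 y -0.0858 z 0.0627 turn -2.961
```

>>> send_rows --pt "155 0.0118 -0.0285 0 0" --pt "155 0.0118 -0.0285 0 0" --pt "155 0.0118 -0.0285 0 0" --pt "155 0 0 0 0.088" --pt "155 0 0 0 0.088" --pt "155 0 0 0 0" --pt "155 0 0 0 0" --pt "155 0 0 0 0"

```text
time_s: 10.25
position: [0.5507, 0.1301, 0.1834]
tcp_rot: [[0.826, 0.564, -0.002], [0.564, -0.826, -0.0], [-0.002, -0.001, -1.0]]
force: [0.3, -0.8, -1.0]
opening: 0.392
grasp_force: 0.0
```

```bash
python3 -c "
from h import *
s=st(); c=calibration('wrist'); p,d=capture('wrist'); P=cloud(d,c); fit(P,[.5255,.0718])
R=s['tcp_rot']; to(s['position'],np.degrees(np.arctan2(R[1,0],R[0,0])),(.5527,.1303),.1235,34.2)"
```

```text
t 10.25 p [0.5507 0.1301 0.1834] yaw 34.33 tilt [-0.0018 -0.0001] F [ 0.27 -0.76 -1.05] M [-0.072  0.107  0.051] tau [ 2.2100e-01 -4.0587e+01 -1.4694e+01  6.9000e-02 -3.3000e-02 -4.0000e-03] q [ 2.  29.6 93.7 -0.  56.8 57.7] op 0.392 g 0.0 qv6 0.45
1101 c [0.5539 0.1317] mid [0.5532 0.1312] ext [0.0159 0.035 ] bar 34.3
285 c [0.5943 0.0548] mid [0.5939 0.054 ] ext [0.0124 0.0134] bar -29.5
204 c [0.4717 0.1087] mid [0.4724 0.1068] ext [0.0089 0.0225] bar -66.0
tool shift x 0.0018 y 0.0010 z 0.0599 turn 0.002
```

>>> send_rows --pt "155 0.0018 0.001 0.02 0" --pt "155 0 0 0.02 0" --pt "155 0 0 0.02 0" --pt "155 0 0 0 0" --pt "255 0 0 0 0" --pt "255 0 0 0 0" --pt "255 0 0 0 0" --pt "255 0 0 0 0" --pt "255 0 0 0 0" --pt "255 0 0 0 0.04" --pt "255 0 0 0 0.04" --pt "255 0 0 0 0.04" --pt "255 0 0 0 0.04" --pt "255 0 0 0 0.04" --pt "255 0 0 0 0.04"

```text
time_s: 11.55
position: [0.5534, 0.1314, 0.1256]
tcp_rot: [[0.937, 0.349, 0.002], [0.349, -0.937, 0.001], [0.002, -0.0, -1.0]]
force: [-0.3, 2.7, 3.5]
opening: 0.133
grasp_force: 30.0
```

```bash
sed -i 's/B=(.551,.1304,214.5)/B=(.5527,.1303,34.33)/;s/A=(.583,.0435,/A=(.585,.0447,/;s/D=(.4655,/D=(.4668,/' h.py; echo 'import sys
from h import *
q(sys.argv[1])' > q.py; python3 q.py B
```

```text
t 11.55 ang 0.242 T 0.240 tau6 -0.121 yaw 20.44 F [-0.3  2.7  3.5] qv6 27.2
```

>>> send_rows --pt "255 0 0 0 0.04" --pt "255 0 0 0 0.04"

```text
time_s: 11.72
position: [0.5534, 0.1313, 0.1256]
tcp_rot: [[0.962, 0.273, 0.002], [0.273, -0.962, 0.001], [0.002, -0.0, -1.0]]
force: [-0.9, 3.2, 3.1]
opening: 0.137
grasp_force: 30.0
```

```bash
python3 q.py B
```

```text
t 11.72 ang 0.322 T 0.210 tau6 -0.113 yaw 15.86 F [-0.9  3.2  3.1] qv6 27.3
```

>>> send_rows --pt "255 0 0 0 0.04"

```text
time_s: 11.8
position: [0.5534, 0.1313, 0.1256]
tcp_rot: [[0.972, 0.235, 0.002], [0.235, -0.972, 0.001], [0.002, -0.0, -1.0]]
force: [-1.2, 2.9, 3.0]
opening: 0.135
grasp_force: 30.0
```

```bash
python3 q.py B
```

```text
t 11.80 ang 0.362 T 0.174 tau6 -0.113 yaw 13.57 F [-1.2  2.9  3. ] qv6 27.2
```

>>> send_rows --pt "255 0 0 0 0.04"

```text
time_s: 11.88
position: [0.5535, 0.1313, 0.1256]
tcp_rot: [[0.981, 0.196, 0.002], [0.196, -0.981, 0.001], [0.002, -0.0, -1.0]]
force: [-0.2, 2.1, 3.7]
opening: 0.134
grasp_force: 30.0
```

```bash
python3 q.py B
```

```text
t 11.88 ang 0.402 T 0.203 tau6 -0.113 yaw 11.28 F [-0.2  2.1  3.7] qv6 27.3
```

>>> send_rows --pt "255 0 0 0 0.04"

```text
time_s: 11.97
position: [0.5535, 0.1313, 0.1256]
tcp_rot: [[0.988, 0.156, 0.002], [0.156, -0.988, 0.001], [0.002, -0.0, -1.0]]
force: [-1.8, 2.0, 2.8]
opening: 0.137
grasp_force: 30.0
```

```bash
python3 q.py B
```

```text
t 11.97 ang 0.442 T 0.214 tau6 -0.113 yaw 9.00 F [-1.8  2.   2.8] qv6 27.1
```

>>> send_rows --pt "255 0 0 0 0.04"

```text
time_s: 12.05
position: [0.5534, 0.1313, 0.1256]
tcp_rot: [[0.993, 0.117, 0.002], [0.117, -0.993, 0.001], [0.002, -0.0, -1.0]]
force: [-0.8, 2.5, 3.3]
opening: 0.133
grasp_force: 30.0
```

```bash
python3 q.py B
```

```text
t 12.05 ang 0.482 T 0.215 tau6 -0.113 yaw 6.70 F [-0.8  2.5  3.3] qv6 27.2
```

>>> send_rows --pt "255 0 0 0 0.04"

```text
time_s: 12.13
position: [0.5535, 0.1312, 0.1256]
tcp_rot: [[0.997, 0.077, 0.002], [0.077, -0.997, 0.001], [0.002, -0.0, -1.0]]
force: [-0.8, 1.5, 3.8]
opening: 0.135
grasp_force: 30.0
```

```bash
python3 q.py B
```

```text
t 12.13 ang 0.522 T 0.179 tau6 -0.112 yaw 4.41 F [-0.8  1.5  3.8] qv6 27.2
```

>>> send_rows --pt "255 0 0 0 0.04"

```text
time_s: 12.22
position: [0.5535, 0.1312, 0.1256]
tcp_rot: [[0.999, 0.037, 0.002], [0.037, -0.999, 0.0], [0.002, -0.0, -1.0]]
force: [-1.4, 1.2, 2.2]
opening: 0.133
grasp_force: 30.0
```

```bash
python3 q.py B
```

```text
t 12.22 ang 0.562 T 0.209 tau6 -0.112 yaw 2.12 F [-1.4  1.2  2.2] qv6 27.2
```

>>> send_rows --pt "255 0 0 0 0.04"

```text
time_s: 12.3
position: [0.5535, 0.1311, 0.1256]
tcp_rot: [[1.0, -0.003, 0.002], [-0.003, -1.0, 0.0], [0.002, -0.0, -1.0]]
force: [-1.2, 1.4, 3.7]
opening: 0.135
grasp_force: 30.0
```

```bash
python3 q.py B
```

```text
t 12.30 ang 0.602 T 0.230 tau6 -0.112 yaw -0.17 F [-1.2  1.4  3.7] qv6 27.2
```

>>> send_rows --pt "255 0 0 0 0.04"

```text
time_s: 12.38
position: [0.5535, 0.1311, 0.1256]
tcp_rot: [[0.999, -0.043, 0.002], [-0.043, -0.999, 0.0], [0.002, -0.0, -1.0]]
force: [-0.5, 1.1, 2.4]
opening: 0.14
grasp_force: 30.0
```

```bash
python3 q.py B
```

```text
t 12.38 ang 0.642 T 0.224 tau6 -0.112 yaw -2.46 F [-0.5  1.1  2.4] qv6 27.2
```

>>> send_rows --pt "255 0 0 0 0.04"

```text
time_s: 12.47
position: [0.5535, 0.1311, 0.1256]
tcp_rot: [[0.997, -0.083, 0.002], [-0.083, -0.997, 0.0], [0.002, -0.0, -1.0]]
force: [0.3, 1.1, 3.3]
opening: 0.136
grasp_force: 30.0
```

```bash
python3 q.py B
```

```text
t 12.47 ang 0.682 T 0.156 tau6 -0.108 yaw -4.75 F [0.3 1.1 3.3] qv6 27.1
```

>>> send_rows --pt "255 0 0 0 0.04"

```text
time_s: 12.55
position: [0.5535, 0.1311, 0.1256]
tcp_rot: [[0.992, -0.123, 0.002], [-0.123, -0.992, 0.0], [0.002, -0.0, -1.0]]
force: [-1.0, 2.2, 2.8]
opening: 0.136
grasp_force: 30.0
```

```bash
python3 q.py B
```

```text
t 12.55 ang 0.722 T 0.193 tau6 -0.096 yaw -7.04 F [-1.   2.2  2.8] qv6 27.2
```

>>> send_rows --pt "255 0 0 0 0.04"

```text
time_s: 12.63
position: [0.5535, 0.1311, 0.1256]
tcp_rot: [[0.987, -0.162, 0.002], [-0.162, -0.987, 0.0], [0.002, -0.0, -1.0]]
force: [-0.9, 0.5, 2.8]
opening: 0.135
grasp_force: 30.0
```

```bash
python3 q.py B
```

```text
t 12.63 ang 0.762 T 0.230 tau6 -0.085 yaw -9.33 F [-0.9  0.5  2.8] qv6 27.2
```

>>> send_rows --pt "255 0 0 0 0.04" --pt "255 0 0 0 0.04" --pt "255 0 0 0 0.03"

```text
time_s: 12.88
position: [0.5534, 0.131, 0.1256]
tcp_rot: [[0.963, -0.269, 0.002], [-0.269, -0.963, 0.0], [0.001, -0.0, -1.0]]
force: [-1.7, 1.3, 3.1]
opening: 0.134
grasp_force: 30.0
```

```bash
python3 q.py B
```

```text
t 12.88 ang 0.872 T 0.280 tau6 0.101 yaw -15.61 F [-1.7  1.3  3.1] qv6 19.7
```

>>> send_rows --pt "255 0 0 0 0" --pt "255 0 0 0 0" --pt "155 0 0 0 0" --pt "155 0 0 0 0" --pt "155 0 0 0 0" --pt "155 0 0 -0.03 0" --pt "155 0 0 -0.03 0" --pt "155 -0.0051 0.0322 0 0" --pt "155 -0.0051 0.0322 0 0" --pt "155 -0.0051 0.0322 0 0" --pt "155 -0.0051 0.0322 0 0" --pt "155 0 0 0 -0.1" --pt "155 0 0 0 -0.1" --pt "155 0 0 0 0" --pt "155 0 0 0 0" --pt "155 0 0 0 0"

```text
time_s: 14.22
position: [0.4989, 0.0122, 0.1842]
tcp_rot: [[0.997, -0.074, -0.0], [-0.074, -0.997, -0.0], [-0.0, 0.0, -1.0]]
force: [-0.6, -0.8, -0.1]
opening: 0.393
grasp_force: 0.0
```

```bash
python3 -c "
from h import *
s=st(); c=calibration('wrist'); p,d=capture('wrist'); P=cloud(d,c); fit(P,[.5255,.0718])
p,d=capture('top');fit(cloud(d,calibration('top')),[.5245,.0713])
R=s['tcp_rot']; to(s['position'],np.degrees(np.arctan2(R[1,0],R[0,0])),(.499,.0125),.1235,-4)"
```

```text
t 14.22 p [0.4989 0.0122 0.1842] yaw -4.23 tilt [-0.0001 -0.    ] F [-0.6  -0.79 -0.11] M [-0.037  0.196  0.036] tau [-2.0600e-01 -3.5437e+01 -1.3293e+01  2.7000e-02 -7.0000e-02  4.0000e-03] q [-11.4  25.  103.1  -0.   51.9  82.8] op 0.393 g 0.0 qv6 -0.56
1452 c [0.5853 0.044 ] mid [0.5855 0.0443] ext [0.0161 0.0361] bar 43.6
1185 c [0.5536 0.1288] mid [0.5531 0.1301] ext [0.0164 0.0357] bar -15.3
1096 c [0.5011 0.0122] mid [0.5001 0.0124] ext [0.0167 0.035 ] bar -2.8
107 c [0.5497 0.1306] mid [0.55   0.1308] ext [0.0166 0.035 ] bar -14.6
79 c [0.465  0.1027] mid [0.4653 0.1036] ext [0.0147 0.0241] bar 85.1
tool shift x 0.0000 y -0.0003 z 0.0607 turn -0.004
```

>>> send_rows --pt "155 0.0005 0 0.02 -0.015" --pt "155 0 0 0.02 0" --pt "155 0 0 0.02 0" --pt "155 0 0 0 0" --pt "255 0 0 0 0" --pt "255 0 0 0 0" --pt "255 0 0 0 0" --pt "255 0 0 0 0" --pt "255 0 0 0 0" --pt "255 0 0 0 0.04" --pt "255 0 0 0 0.04" --pt "255 0 0 0 0.04" --pt "255 0 0 0 0.04" --pt "255 0 0 0 0.04" --pt "255 0 0 0 0.04"

```text
time_s: 15.57
position: [0.5001, 0.0123, 0.1254]
tcp_rot: [[0.956, -0.294, 0.002], [-0.294, -0.956, -0.0], [0.002, -0.001, -1.0]]
force: [0.7, 2.1, 2.9]
opening: 0.137
grasp_force: 30.0
```

```bash
sed -i 's/C=(.498,.0125,176.5)/C=(.4993,.0123,-3.4)/' h.py; python3 q.py C
```

```text
t 15.57 ang 0.239 T 0.169 tau6 -0.120 yaw -17.10 F [0.7 2.1 2.9] qv6 27.2
```

>>> send_rows --pt "255 0 0 0 0.04"

```text
time_s: 15.65
position: [0.5001, 0.0123, 0.1254]
tcp_rot: [[0.943, -0.332, 0.002], [-0.332, -0.943, -0.0], [0.002, -0.001, -1.0]]
force: [0.3, 2.4, 2.9]
opening: 0.135
grasp_force: 30.0
```

```bash
python3 q.py C
```

```text
t 15.65 ang 0.279 T 0.184 tau6 -0.116 yaw -19.39 F [0.3 2.4 2.9] qv6 27.2
```

>>> send_rows --pt "255 0 0 0 0.04"

```text
time_s: 15.73
position: [0.5001, 0.0123, 0.1254]
tcp_rot: [[0.929, -0.369, 0.002], [-0.369, -0.929, -0.0], [0.002, -0.001, -1.0]]
force: [-0.4, 1.4, 2.7]
opening: 0.135
grasp_force: 30.0
```

```bash
python3 q.py C
```

```text
t 15.73 ang 0.319 T 0.186 tau6 -0.113 yaw -21.68 F [-0.4  1.4  2.7] qv6 27.3
```

>>> send_rows --pt "255 0 0 0 0.04"

```text
time_s: 15.82
position: [0.5001, 0.0122, 0.1254]
tcp_rot: [[0.914, -0.406, 0.002], [-0.406, -0.914, -0.0], [0.002, -0.001, -1.0]]
force: [0.4, 2.7, 3.0]
opening: 0.136
grasp_force: 30.0
```

```bash
python3 q.py C
```

```text
t 15.82 ang 0.359 T 0.220 tau6 -0.112 yaw -23.97 F [0.4 2.7 3. ] qv6 27.2
```

>>> send_rows --pt "255 0 0 0 0.04"

```text
time_s: 15.9
position: [0.5001, 0.0122, 0.1254]
tcp_rot: [[0.897, -0.442, 0.002], [-0.442, -0.897, -0.0], [0.002, -0.001, -1.0]]
force: [-0.9, 1.9, 3.6]
opening: 0.136
grasp_force: 30.0
```

```bash
python3 q.py C
```

```text
t 15.90 ang 0.399 T 0.187 tau6 -0.112 yaw -26.26 F [-0.9  1.9  3.6] qv6 27.2
```

>>> send_rows --pt "255 0 0 0 0.04"

```text
time_s: 15.98
position: [0.5, 0.0122, 0.1254]
tcp_rot: [[0.878, -0.478, 0.002], [-0.478, -0.878, -0.0], [0.002, -0.001, -1.0]]
force: [-0.0, 2.1, 3.6]
opening: 0.134
grasp_force: 30.0
```

```bash
python3 q.py C
```

```text
t 15.98 ang 0.439 T 0.217 tau6 -0.112 yaw -28.55 F [-0.   2.1  3.6] qv6 27.3
```

>>> send_rows --pt "255 0 0 0 0.04"

```text
time_s: 16.07
position: [0.5, 0.0122, 0.1254]
tcp_rot: [[0.859, -0.513, 0.002], [-0.513, -0.859, -0.0], [0.002, -0.001, -1.0]]
force: [-0.1, 2.1, 2.9]
opening: 0.139
grasp_force: 30.0
```

```bash
python3 q.py C
```

```text
t 16.07 ang 0.479 T 0.185 tau6 -0.112 yaw -30.84 F [-0.1  2.1  2.9] qv6 27.2
```

>>> send_rows --pt "255 0 0 0 0.04"

```text
time_s: 16.15
position: [0.5, 0.0121, 0.1254]
tcp_rot: [[0.837, -0.547, 0.002], [-0.547, -0.837, -0.0], [0.002, -0.001, -1.0]]
force: [-0.0, 1.5, 3.5]
opening: 0.136
grasp_force: 30.0
```

```bash
python3 q.py C
```

```text
t 16.15 ang 0.519 T 0.179 tau6 -0.112 yaw -33.13 F [-0.   1.5  3.5] qv6 27.2
```

>>> send_rows --pt "255 0 0 0 0.04"

```text
time_s: 16.23
position: [0.5, 0.0121, 0.1254]
tcp_rot: [[0.815, -0.58, 0.002], [-0.58, -0.815, -0.0], [0.002, -0.001, -1.0]]
force: [0.2, 1.6, 4.0]
opening: 0.134
grasp_force: 30.0
```

```bash
python3 q.py C
```

```text
t 16.23 ang 0.559 T 0.181 tau6 -0.112 yaw -35.42 F [0.2 1.6 4. ] qv6 27.3
```

>>> send_rows --pt "255 0 0 0 0.04"

```text
time_s: 16.32
position: [0.5, 0.0121, 0.1254]
tcp_rot: [[0.791, -0.612, 0.002], [-0.612, -0.791, -0.0], [0.002, -0.001, -1.0]]
force: [0.6, 0.2, 4.0]
opening: 0.134
grasp_force: 30.0
```

```bash
python3 q.py C
```

```text
t 16.32 ang 0.599 T 0.219 tau6 -0.112 yaw -37.71 F [0.6 0.2 4. ] qv6 27.3
```

>>> send_rows --pt "255 0 0 0 0.04"

```text
time_s: 16.4
position: [0.5, 0.012, 0.1254]
tcp_rot: [[0.766, -0.643, 0.002], [-0.643, -0.766, -0.001], [0.002, -0.001, -1.0]]
force: [0.4, 1.7, 3.9]
opening: 0.136
grasp_force: 30.0
```

```bash
python3 q.py C
```

```text
t 16.40 ang 0.639 T 0.187 tau6 -0.111 yaw -40.00 F [0.4 1.7 3.9] qv6 27.4
```

>>> send_rows --pt "255 0 0 0 0.04"

```text
time_s: 16.48
position: [0.4999, 0.012, 0.1254]
tcp_rot: [[0.74, -0.673, 0.002], [-0.673, -0.74, -0.001], [0.002, -0.001, -1.0]]
force: [0.1, 1.3, 3.6]
opening: 0.137
grasp_force: 30.0
```

```bash
python3 q.py C
```

```text
t 16.48 ang 0.679 T 0.214 tau6 -0.111 yaw -42.29 F [0.1 1.3 3.6] qv6 27.3
```

>>> send_rows --pt "255 0 0 0 0.04"

```text
time_s: 16.57
position: [0.4999, 0.012, 0.1254]
tcp_rot: [[0.712, -0.702, 0.002], [-0.702, -0.712, -0.001], [0.002, -0.001, -1.0]]
force: [-0.5, 1.1, 2.8]
opening: 0.132
grasp_force: 30.0
```

```bash
python3 q.py C
```

```text
t 16.57 ang 0.719 T 0.263 tau6 -0.111 yaw -44.58 F [-0.5  1.1  2.8] qv6 27.2
```

>>> send_rows --pt "255 0 0 0 0.04"

```text
time_s: 16.65
position: [0.4999, 0.012, 0.1254]
tcp_rot: [[0.684, -0.73, 0.002], [-0.73, -0.684, -0.001], [0.002, -0.001, -1.0]]
force: [-0.8, 1.2, 3.8]
opening: 0.138
grasp_force: 30.0
```

```bash
python3 q.py C
```

```text
t 16.65 ang 0.759 T 0.243 tau6 -0.111 yaw -46.87 F [-0.8  1.2  3.8] qv6 27.2
```

>>> send_rows --pt "255 0 0 0 0.04"

```text
time_s: 16.73
position: [0.4999, 0.012, 0.1254]
tcp_rot: [[0.654, -0.757, 0.002], [-0.757, -0.654, -0.001], [0.002, -0.001, -1.0]]
force: [-0.1, 0.9, 4.1]
opening: 0.134
grasp_force: 30.0
```

```bash
python3 q.py C
```

```text
t 16.73 ang 0.799 T 0.238 tau6 -0.098 yaw -49.16 F [-0.1  0.9  4.1] qv6 27.3
```

>>> send_rows --pt "255 0 0 0 0.04"

```text
time_s: 16.82
position: [0.4998, 0.012, 0.1254]
tcp_rot: [[0.623, -0.782, 0.002], [-0.782, -0.623, -0.001], [0.002, -0.001, -1.0]]
force: [-1.3, -0.4, 4.0]
opening: 0.133
grasp_force: 30.0
```

```bash
python3 q.py C
```

```text
t 16.82 ang 0.839 T 0.233 tau6 -0.087 yaw -51.45 F [-1.3 -0.4  4. ] qv6 27.2
```

>>> send_rows --pt "255 0 0 0 0.04"

```text
time_s: 16.9
position: [0.4998, 0.0119, 0.1254]
tcp_rot: [[0.592, -0.806, 0.002], [-0.806, -0.592, -0.001], [0.002, -0.001, -1.0]]
force: [-0.8, 0.4, 3.5]
opening: 0.134
grasp_force: 30.0
```

```bash
python3 q.py C
```

```text
t 16.90 ang 0.879 T 0.269 tau6 -0.077 yaw -53.74 F [-0.8  0.4  3.5] qv6 27.1
```

>>> send_rows --pt "255 0 0 0 0.04" --pt "255 0 0 0 0.04"

```text
time_s: 17.07
position: [0.4997, 0.0119, 0.1254]
tcp_rot: [[0.525, -0.851, 0.002], [-0.851, -0.525, -0.001], [0.001, -0.001, -1.0]]
force: [-0.1, 0.2, 3.3]
opening: 0.135
grasp_force: 30.0
```

```bash
python3 q.py C
```

```text
t 17.07 ang 0.958 T 0.269 tau6 -0.054 yaw -58.31 F [-0.1  0.2  3.3] qv6 27.2
```

>>> send_rows --pt "255 0 0 0 0" --pt "255 0 0 0 0" --pt "155 0 0 0 0" --pt "155 0 0 0 0" --pt "155 0 0 0 0" --pt "155 0 0 -0.03 0" --pt "155 0 0 -0.03 0" --pt "155 -0.0301 -0.0057 0 0" --pt "155 -0.0301 -0.0057 0 0" --pt "155 -0.0301 -0.0057 0 0" --pt "155 0 0 0 0"

```text
time_s: 17.98
position: [0.4629, 0.1015, 0.1842]
tcp_rot: [[0.529, -0.849, -0.004], [-0.849, -0.529, 0.002], [-0.004, 0.002, -1.0]]
force: [-0.3, -0.5, -0.5]
opening: 0.389
grasp_force: 0.0
```

>>> send_rows --pt "155 0 0 0 -0.117" --pt "155 0 0 0 -0.117" --pt "155 0 0 0 -0.117" --pt "155 0 0 0 -0.117" --pt "155 0 0 0 -0.117" --pt "155 0 0 0 -0.117" --pt "155 0 0 0 -0.117" --pt "155 0 0 0 -0.117" --pt "155 0 0 0 -0.117" --pt "155 0 0 0 -0.117" --pt "155 0 0 0 -0.117" --pt "155 0 0 0 -0.117" --pt "155 0 0 0 -0.117" --pt "155 0 0 0 -0.117" --pt "155 0 0 0 -0.117" --pt "155 0 0 0 -0.117" --pt "155 0 0 0 -0.117" --pt "155 0 0 0 -0.117" --pt "155 0 0 0 -0.117" --pt "155 0 0 0 -0.117"

```text
time_s: 19.65
position: [0.4666, 0.0974, 0.1841]
tcp_rot: [[0.24, 0.971, -0.0], [0.971, -0.24, -0.0], [-0.0, -0.0, -1.0]]
force: [0.4, 0.4, -0.3]
opening: 0.389
grasp_force: 0.0
```

>>> send_rows --pt "155 0 0 0 -0.117" --pt "155 0 0 0 0" --pt "155 0 0 0 0" --pt "155 0 0 0 0"

```text
time_s: 19.98
position: [0.4665, 0.0976, 0.1842]
tcp_rot: [[0.133, 0.991, -0.0], [0.991, -0.133, -0.0], [-0.0, -0.0, -1.0]]
force: [-0.3, 0.4, 0.4]
opening: 0.392
grasp_force: 0.0
```

```bash
python3 -c "
from h import *
s=st(); c=calibration('wrist'); p,d=capture('wrist'); P=cloud(d,c); fit(P,[.5255,.0718])
p,d=capture('top');fit(cloud(d,calibration('top')),[.5245,.0713])
R=s['tcp_rot']; to(s['position'],np.degrees(np.arctan2(R[1,0],R[0,0])),(.4668,.0978),.1235,82.4)"
```

```text
t 19.98 p [0.4665 0.0976 0.1842] yaw 82.35 tilt [-0.0002 -0.0001] F [-0.34  0.41  0.45] M [-0.042  0.061  0.049] tau [-1.4000e-02 -3.3538e+01 -1.2702e+01  6.0000e-02  2.9000e-02  2.0000e-03] q [ -1.6  23.5 106.1  -0.   50.4   6. ] op 0.392 g 0.0 qv6 -0.45
1223 c [0.5515 0.1313] mid [0.5519 0.131 ] ext [0.0162 0.0352] bar -15.9
1105 c [0.4668 0.0997] mid [0.4665 0.0985] ext [0.0167 0.0354] bar 82.9
163 c [0.5942 0.0553] mid [0.5952 0.0548] ext [0.0083 0.0113] bar -41.5
100 c [0.583  0.0442] mid [0.5841 0.0441] ext [0.014  0.0352] bar 43.9
75 c [0.4991 0.008 ] mid [0.4996 0.0086] ext [0.0151 0.026 ] bar -55.6
tool shift x 0.0002 y 0.0003 z 0.0607 turn -0.001
```

>>> send_rows --pt "155 0.0002 0.0003 0.02 0" --pt "155 0 0 0.02 0" --pt "155 0 0 0.02 0" --pt "155 0 0 0 0" --pt "255 0 0 0 0" --pt "255 0 0 0 0" --pt "255 0 0 0 0" --pt "255 0 0 0 0" --pt "255 0 0 0 0" --pt "255 0 0 0 0.04" --pt "255 0 0 0 0.04"

```text
time_s: 21.0
position: [0.4666, 0.0981, 0.1253]
tcp_rot: [[0.21, 0.978, 0.001], [0.978, -0.21, -0.0], [-0.0, 0.001, -1.0]]
force: [-0.8, 0.5, 4.2]
opening: 0.133
grasp_force: 30.0
```

```bash
sed -i 's/.0978,125.8)/.0978,126.28)/' h.py; python3 q.py D
```

```text
t 21.00 ang 0.845 T 0.404 tau6 0.043 yaw 77.89 F [-0.8  0.5  4.2] qv6 27.2
```

>>> send_rows --pt "255 0 0 0 0.04"

```text
time_s: 21.08
position: [0.4666, 0.0981, 0.1253]
tcp_rot: [[0.249, 0.969, 0.001], [0.969, -0.249, -0.0], [-0.0, 0.001, -1.0]]
force: [-1.3, 0.3, 3.3]
opening: 0.136
grasp_force: 30.0
```

```bash
python3 q.py D
```

```text
t 21.08 ang 0.884 T 0.288 tau6 -0.022 yaw 75.60 F [-1.3  0.3  3.3] qv6 27.3
```

>>> send_rows --pt "255 0 0 0 0.04"

```text
time_s: 21.17
position: [0.4666, 0.0981, 0.1253]
tcp_rot: [[0.287, 0.958, 0.0], [0.958, -0.287, -0.0], [-0.0, 0.001, -1.0]]
force: [-2.6, 1.2, 5.2]
opening: 0.137
grasp_force: 30.0
```

```bash
python3 q.py D
```

```text
t 21.17 ang 0.924 T 0.333 tau6 0.033 yaw 73.33 F [-2.6  1.2  5.2] qv6 27.3
```

>>> send_rows --pt "255 0 0 0 0.03" --pt "255 0 0 0 0" --pt "255 0 0 0 0" --pt "155 0 0 0 0" --pt "155 0 0 0 0" --pt "155 0 0 0 0" --pt "155 0 0 -0.03 0" --pt "155 0 0 -0.03 0" --pt "155 0 0 0 0" --pt "155 0 0 0 0"

```text
time_s: 22.0
position: [0.4681, 0.0979, 0.1857]
tcp_rot: [[0.315, 0.949, 0.004], [0.949, -0.315, -0.0], [0.001, 0.004, -1.0]]
force: [-0.7, 0.5, 0.0]
opening: 0.386
grasp_force: 0.0
```

```bash
python3 -c "
from h import *
s=st(); c=calibration('wrist'); p,d=capture('wrist'); P=cloud(d,c); fit(P,[.5255,.0718])
p,d=capture('top');fit(cloud(d,calibration('top')),[.5245,.0713])
R=s['tcp_rot']; to(s['position'],np.degrees(np.arctan2(R[1,0],R[0,0])),(.585,.0447),.1235,44.3)"
```

```text
t 22.0 p [0.4681 0.0979 0.1857] yaw 71.61 tilt [ 0.0045 -0.0001] F [-0.72  0.46  0.02] M [-0.085  0.122 -0.044] tau [ 4.8000e-02 -3.4602e+01 -1.3407e+01  7.3000e-02  2.0000e-03  2.0000e-03] q [ -1.6  23.4 106.   -0.   50.4  16.8] op 0.386 g 0.0 qv6 -0.05
1281 c [0.5515 0.1313] mid [0.5524 0.1307] ext [0.0169 0.0348] bar -15.2
1069 c [0.4672 0.0997] mid [0.4669 0.0985] ext [0.0162 0.035 ] bar 72.9
807 c [0.5865 0.0482] mid [0.5876 0.0478] ext [0.0174 0.0283] bar 45.6
100 c [0.5835 0.045 ] mid [0.5833 0.0449] ext [0.0163 0.0351] bar 47.1
76 c [0.499  0.0082] mid [0.4996 0.009 ] ext [0.015  0.0259] bar -52.7
tool shift x -0.0136 y 0.1277 z 0.0622 turn 0.477
```

>>> send_rows --pt "155 -0.0033 0.0323 0 0" --pt "155 -0.0033 0.0323 0 0" --pt "155 -0.0033 0.0323 0 0" --pt "155 -0.0033 0.0323 0 0" --pt "155 0 0 0 0.119" --pt "155 0 0 0 0.119" --pt "155 0 0 0 0.119" --pt "155 0 0 0 0.119" --pt "155 0 0 0 0" --pt "155 0 0 0 0" --pt "155 0 0 0 0"

```text
time_s: 23.02
position: [0.5846, 0.0448, 0.1834]
tcp_rot: [[0.713, 0.701, -0.002], [0.701, -0.713, 0.0], [-0.001, -0.002, -1.0]]
force: [0.3, 0.7, 0.3]
opening: 0.391
grasp_force: 0.0
```

```bash
python3 -c "
from h import *
s=st(); R=s['tcp_rot']; to(s['position'],np.degrees(np.arctan2(R[1,0],R[0,0])),(.585,.0447),.1235,44.3)"
```

```text
t 23.02 p [0.5846 0.0448 0.1834] yaw 44.48 tilt [-0.0019  0.0002] F [0.28 0.73 0.34] M [-0.009  0.075 -0.005] tau [-3.3000e-02 -4.2032e+01 -1.5168e+01  6.9000e-02 -1.2000e-02 -5.0000e-03] q [-6.5 31.  90.7  0.  58.4 39. ] op 0.391 g 0.0 qv6 0.58
tool shift x 0.0002 y 0.0003 z 0.0599 turn 0.003
```

>>> send_rows --pt "155 0 0 0.02 0" --pt "155 0 0 0.02 0" --pt "155 0 0 0.02 0" --pt "155 0 0 0 0" --pt "255 0 0 0 0" --pt "255 0 0 0 0" --pt "255 0 0 0 0" --pt "255 0 0 0 0" --pt "255 0 0 0 0" --pt "255 0 0 0 0.04" --pt "255 0 0 0 0.04" --pt "255 0 0 0 0.04" --pt "255 0 0 0 0.04" --pt "255 0 0 0 0.04"

```text
time_s: 24.18
position: [0.5854, 0.0453, 0.1256]
tcp_rot: [[0.84, 0.543, 0.001], [0.543, -0.84, 0.0], [0.001, 0.0, -1.0]]
force: [-1.4, 2.3, 4.7]
opening: 0.136
grasp_force: 30.0
```

```bash
python3 q.py A
```

```text
t 24.18 ang 0.880 T 0.234 tau6 -0.008 yaw 32.86 F [-1.4  2.3  4.7] qv6 27.2
```

>>> send_rows --pt "255 0 0 0 0.04"

```text
time_s: 24.27
position: [0.5853, 0.0453, 0.1256]
tcp_rot: [[0.861, 0.509, 0.001], [0.509, -0.861, 0.0], [0.001, 0.0, -1.0]]
force: [-1.2, 1.3, 4.3]
opening: 0.134
grasp_force: 30.0
```

```bash
python3 q.py A
```

```text
t 24.27 ang 0.920 T 0.310 tau6 0.017 yaw 30.57 F [-1.2  1.3  4.3] qv6 27.2
```

>>> send_rows --pt "255 0 0 0 0.04"

```text
time_s: 24.35
position: [0.5853, 0.0453, 0.1256]
tcp_rot: [[0.881, 0.474, 0.001], [0.474, -0.881, 0.0], [0.001, 0.0, -1.0]]
force: [-0.8, 2.2, 4.1]
opening: 0.137
grasp_force: 30.0
```

```bash
python3 q.py A
```

```text
t 24.35 ang 0.960 T 0.365 tau6 0.031 yaw 28.28 F [-0.8  2.2  4.1] qv6 27.3
```

>>> send_rows --pt "255 0 0 0 0.04" --pt "255 0 0 0 0.03" --pt "255 0 0 0 0" --pt "255 0 0 0 0" --pt "155 0 0 0 0" --pt "155 0 0 0 0" --pt "155 0 0 0 0" --pt "155 0 0 -0.03 0" --pt "155 0 0 -0.03 0" --pt "155 0 0 0 0"

```text
time_s: 25.18
position: [0.589, 0.0441, 0.1893]
tcp_rot: [[0.911, 0.411, 0.011], [0.411, -0.911, -0.001], [0.009, 0.006, -1.0]]
force: [0.9, -0.8, 1.4]
opening: 0.387
grasp_force: 0.0
```

```bash
python3 -c "
from h import *
s=st(); c=calibration('wrist'); p,d=capture('wrist'); P=cloud(d,c); fit(P,[.5255,.0718])"
```

```text
t 25.18 p [0.589  0.0441 0.1893] yaw 24.29 tilt [ 0.0107 -0.0014] F [ 0.92 -0.8   1.39] M [-0.049  0.086  0.008] tau [ 3.0100e-01 -4.0314e+01 -1.3233e+01  4.2000e-02  6.1800e-01 -1.0000e-02] q [-6.5 30.6 90.3 -0.  58.4 59.2] op 0.387 g 0.0 qv6 0.09
997 c [0.5546 0.1298] mid [0.5537 0.1301] ext [0.0161 0.0354] bar -15.6
1020 c [0.587  0.0455] mid [0.5857 0.0448] ext [0.0159 0.0357] bar 25.4
```

>>> send_rows --pt "155 0.0021 -0.0305 0 0" --pt "155 0.0021 -0.0305 0 0" --pt "155 0.0021 -0.0305 0 0" --pt "155 0 0 0 0.116" --pt "155 0 0 0 0.116" --pt "155 0 0 0 0.116" --pt "155 0 0 0 0.116" --pt "155 0 0 0 0.116" --pt "155 0 0 0 0.116" --pt "155 0 0 0 0" --pt "155 0 0 0 0" --pt "155 0 0 0 0"

```text
time_s: 26.23
position: [0.553, 0.1306, 0.1837]
tcp_rot: [[0.964, -0.267, -0.001], [-0.267, -0.964, -0.0], [-0.001, 0.0, -1.0]]
force: [-0.4, 0.7, 0.2]
opening: 0.392
grasp_force: 0.0
```

```bash
python3 -c "
from h import *
s=st(); R=s['tcp_rot']; to(s['position'],np.degrees(np.arctan2(R[1,0],R[0,0])),(.5535,.131),.1235,-15.6)
c=calibration('wrist'); p,d=capture('wrist'); P=cloud(d,c); fit(P,[.5255,.0718])"
```

```text
t 26.23 p [0.553  0.1306 0.1837] yaw -15.46 tilt [-0.0011 -0.0001] F [-0.44  0.74  0.19] M [0.001 0.145 0.023] tau [ 3.0000e-03 -4.0750e+01 -1.4839e+01  9.0000e-03 -8.0000e-02 -5.0000e-03] q [  2.   29.7  93.4  -0.   57.  107.5] op 0.392 g 0.0 qv6 0.6
tool shift x 0.0004 y -0.0006 z 0.0602 turn 0.002
1296 c [0.5864 0.0458] mid [0.5858 0.045 ] ext [0.0169 0.0355] bar 24.0
1093 c [0.5546 0.1303] mid [0.5535 0.1308] ext [0.0167 0.0352] bar -14.5
646 c [0.5041 0.0085] mid [0.5033 0.0068] ext [0.0177 0.023 ] bar -62.0
```

>>> send_rows --pt "155 0 0 0.02 0" --pt "155 0 0 0.02 0" --pt "155 0 0 0.02 0" --pt "155 0 0 0 0" --pt "255 0 0 0 0" --pt "255 0 0 0 0" --pt "255 0 0 0 0" --pt "255 0 0 0 0" --pt "255 0 0 0 0" --pt "255 0 0 0 0.04" --pt "255 0 0 0 0.04" --pt "255 0 0 0 0.04" --pt "255 0 0 0 0.04" --pt "255 0 0 0 0.04" --pt "255 0 0 0 0.04"

```text
time_s: 27.53
position: [0.554, 0.1305, 0.1255]
tcp_rot: [[0.872, -0.49, 0.002], [-0.49, -0.872, -0.001], [0.002, -0.0, -1.0]]
force: [-0.9, -1.3, 2.5]
opening: 0.134
grasp_force: 30.0
```

```bash
python3 q.py B
```

```text
t 27.53 ang 1.111 T 0.379 tau6 0.022 yaw -29.34 F [-0.9 -1.3  2.5] qv6 27.2
```

>>> send_rows --pt "255 0 0 0 0.04"

```text
time_s: 27.62
position: [0.554, 0.1305, 0.1256]
tcp_rot: [[0.851, -0.524, 0.002], [-0.524, -0.851, -0.001], [0.002, -0.0, -1.0]]
force: [-1.3, -1.1, 2.8]
opening: 0.137
grasp_force: 30.0
```

```bash
python3 q.py B
```

```text
t 27.62 ang 1.151 T 0.317 tau6 0.029 yaw -31.63 F [-1.3 -1.1  2.8] qv6 27.2
```

>>> send_rows --pt "255 0 0 0 0.04" --pt "255 0 0 0 0.025" --pt "255 0 0 0 0" --pt "255 0 0 0 0" --pt "155 0 0 0 0" --pt "155 0 0 0 0" --pt "155 0 0 0 0" --pt "155 0 0 -0.03 0" --pt "155 0 0 -0.03 0" --pt "155 0 0 0 0" --pt "155 0 0 0 0"

```text
time_s: 28.53
position: [0.5545, 0.1309, 0.1859]
tcp_rot: [[0.816, -0.579, 0.004], [-0.579, -0.816, 0.0], [0.003, -0.003, -1.0]]
force: [-0.2, -0.6, 0.0]
opening: 0.388
grasp_force: 0.0
```

>>> send_rows --pt "155 0.0061 0.032 0 0" --pt "155 0.0061 0.032 0 0" --pt "155 0.0061 0.032 0 0" --pt "155 0.0061 0.032 0 0" --pt "155 0 0 0 0.1" --pt "155 0 0 0 0.1" --pt "155 0 0 0 0.1" --pt "155 0 0 0 0.1" --pt "155 0 0 0 0" --pt "155 0 0 0 0" --pt "155 0 0 0 0"

```text
time_s: 29.45
position: [0.4986, 0.0124, 0.1836]
tcp_rot: [[0.528, -0.849, -0.002], [-0.849, -0.528, 0.0], [-0.001, 0.001, -1.0]]
force: [0.2, 0.9, 0.3]
opening: 0.391
grasp_force: 0.0
```

```bash
python3 -c "
from h import *
s=st(); R=s['tcp_rot']; to(s['position'],np.degrees(np.arctan2(R[1,0],R[0,0])),(.4998,.0119),.1235,-58.3)
c=calibration('wrist'); p,d=capture('wrist'); P=cloud(d,c); fit(P,[.5255,.0718])"
```

```text
t 29.45 p [0.4986 0.0124 0.1836] yaw -58.16 tilt [-0.0017  0.0004] F [0.16 0.88 0.25] M [ 0.054  0.176 -0.017] tau [-5.1000e-02 -3.5385e+01 -1.3246e+01 -2.5000e-02 -7.1000e-02 -4.0000e-03] q [-11.4  25.1 103.1   0.   51.9 136.7] op 0.391 g 0.0 qv6 0.44
tool shift x 0.0011 y -0.0008 z 0.0601 turn 0.003
1149 c [0.5846 0.0431] mid [0.5848 0.044 ] ext [0.0169 0.035 ] bar 24.2
1084 c [0.5006 0.0107] mid [0.5002 0.0116] ext [0.0159 0.0351] bar -57.6
117 c [0.4658 0.0837] mid [0.4667 0.0854] ext [0.0071 0.0174] bar 40.5
```

>>> send_rows --pt "155 0.001 -0.0008 0.02 0" --pt "155 0 0 0.02 0" --pt "155 0 0 0.02 0" --pt "155 0 0 0 0" --pt "255 0 0 0 0" --pt "255 0 0 0 0" --pt "255 0 0 0 0" --pt "255 0 0 0 0" --pt "255 0 0 0 0" --pt "255 0 0 0 0.04" --pt "255 0 0 0 0.04" --pt "255 0 0 0 0.04" --pt "255 0 0 0 0.04" --pt "255 0 0 0 0.04" --pt "255 0 0 0 0.04"

```text
time_s: 30.75
position: [0.4999, 0.0111, 0.1254]
tcp_rot: [[0.309, -0.951, -0.0], [-0.951, -0.309, -0.002], [0.002, 0.001, -1.0]]
force: [-2.8, -3.1, 4.9]
opening: 0.136
grasp_force: 30.0
```

```bash
python3 q.py C
```

```text
t 30.75 ang 1.197 T 0.323 tau6 0.021 yaw -71.99 F [-2.8 -3.1  4.9] qv6 27.3
```

>>> send_rows --pt "255 0 0 0 0.04"

```text
time_s: 30.83
position: [0.4999, 0.011, 0.1254]
tcp_rot: [[0.271, -0.963, -0.0], [-0.963, -0.271, -0.002], [0.002, 0.001, -1.0]]
force: [-3.6, -2.9, 5.2]
opening: 0.132
grasp_force: 30.0
```

```bash
python3 q.py C
```

```text
t 30.83 ang 1.237 T 0.284 tau6 0.037 yaw -74.28 F [-3.6 -2.9  5.2] qv6 27.1
```

Finish screw C (+0.065 rad), release, rise clear, and check all bars.

>>> send_rows --pt "255 0 0 0 0.04" --pt "255 0 0 0 0.025" --pt "255 0 0 0 0" --pt "255 0 0 0 0" --pt "155 0 0 0 0" --pt "155 0 0 0 0" --pt "155 0 0 0 0" --pt "155 0 0 -0.03 0" --pt "155 0 0 -0.03 0" --pt "155 0 0 -0.04 0" --pt "155 0 0 -0.04 0" --pt "155 0 0 -0.04 0" --pt "155 0 0 0 0" --pt "155 0 0 0 0" --pt "155 0 0 0 0"

```text
time_s: 32.08
position: [0.4998, 0.0121, 0.304]
tcp_rot: [[0.207, -0.978, -0.0], [-0.978, -0.207, 0.0], [-0.0, 0.0, -1.0]]
force: [-0.6, 0.3, -0.6]
opening: 0.39
grasp_force: 0.0
```

```bash
python3 -c "
from h import *
s=st()
c=calibration('wrist'); p,d=capture('wrist'); P=cloud(d,c); fit(P,[.5255,.0718])
p,d=capture('scene'); cv2.imwrite('pics/s1.png',p)"
```

```text
t 32.08 p [0.4998 0.0121 0.304 ] yaw -78.04 tilt [-0.0004  0.0004] F [-0.64  0.28 -0.57] M [0.075 0.118 0.044] tau [ 2.7000e-02 -3.3869e+01 -1.9163e+01 -5.1000e-02 -1.2100e-01 -1.0000e-03] q [-11.5  15.9  94.7   0.   69.5 156.6] op 0.39 g 0.0 qv6 -0.1
472 c [0.5001 0.0111] mid [0.5003 0.0116] ext [0.0162 0.0343] bar -77.8
448 c [0.5845 0.0434] mid [0.5854 0.0441] ext [0.0162 0.0353] bar 24.5
341 c [0.4672 0.0946] mid [0.467  0.0964] ext [0.016  0.0321] bar 68.2
```

View pics/s1.png

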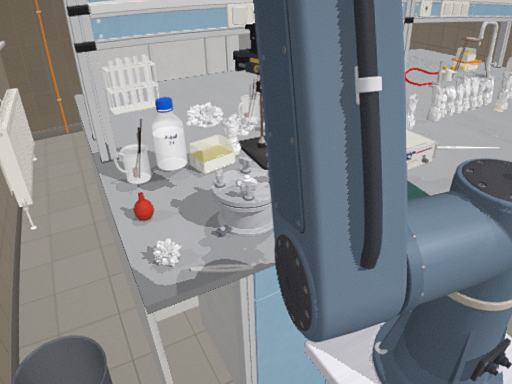

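The arm is clear, the vessel is at (250,200), and the visible bystanders are undisturbed: bulb at (143,208), tweezers at (225,267). The bars stayed where they were released.

```bash
python3 -c "
from rig import *
print(hand_in())"
```

```text
the job is handed in; nothing more can be done
None
```

I turned all four screws crisscross in two passes, aiming at 0.39 N m and by estimate ending at 0.36–0.39 N m each, then handed in. Weak point: the first screw's snug torque came out near the 0.32 N m limit (estimated 0.31–0.325) and may have slightly passed it.

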